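# Take the pressure valve off the cooker for washing

## Robot

A 7-joint arm with a two-finger parallel gripper is mounted at the origin on the work surface. World frame = base frame: x ahead of the robot, y to its left, z up, the work surface at z = 0. Lengths are in m, angles in rad, forces in N, time in s.
With the tool pointing down it reaches from about 0.4 to 0.85 m from the base axis. Payload 10.4 kg.
Tool frame: the origin (TCP) lies on the centre line of the jaws, within the pads' length; the fingertips stand 14 mm ahead of it and the grasp point (between the pads) lies 5 mm behind it (manip.tip_reach is the distance from the TCP to the fingertips, in m); z points along the fingers, y is the line along which they close (so a half turn about z gives the same grasp; the last joint's range is limited). The gripper opens to 85 mm and grips with 20 to 120 N. Pads are 22 mm wide; open, the fingers measure 114 mm over their backs; the gripper's body (76 mm by 85 mm) begins 54 mm behind the grasp point. The pads swing forward as they close: fully open they stand 13 mm farther back than shut.
Start: joints at [-1.368, 0.332, -0.065, 1.46, 0.022, 1.35, -0.088], TCP at [0.14, 0.609, 0.245] pointing down, gripper open.
Joint ranges: [-2.6, 2.6], [-0.5, 2.12], [-1.47, 1.34], [0.16, 2.42], [-1.27, 4.41], [0.06, 2.06], [-2.6, 2.6]. Speed limits (rad/s): [2.22, 2.22, 2.79, 2.79, 3.14, 3.14, 3.14].

## Interface

Orientations are given as a unit quaternion [x, y, z, w].
In Python, from workcell import manip gives the robot as it stands.
- The arm moves only by the shell command python3 -m pendant 'ROWS' [FORCE]. ROWS is JSON, a list of rows, each a list of 7 numbers: the shift along the tool's x, y, z in units of 50 mm (1.0 is 50 mm), then the turn, a rotation vector about the tool's x, y, z in units of 8 degrees (1.0 is 8 degrees), then the opening, from -1 (shut) to 1 (fully open), so that 0 is half open. In form: [[dx, dy, dz, ax, ay, az, jaw], ...]. A call has exactly 10 rows; each row is the pose to reach, as a shift and turn from the pose commanded when the call began, along the tool's axes at that moment; what a row does not reach only later rows make up. A row lasts 1/8 s, in which the tool goes at most 62.5 mm and 10.7 degrees, less where a joint would pass 70% of its speed; a pose out of reach is approached as far as the arm can. A call with a gripper value outside its range is refused whole. The fingers move at their own pace and stop on an object; FORCE is the grip in N (left out, the last holds). Time passes only in rows, so rows that repeat a pose let the fingers close, or fill a call up. It gives the time, the measured TCP pose, the force, the opening and the grip force at its end, in the units of the state.
- manip.get_obs(): the state, without advancing time (a new reading comes with each control period).
- manip.camera(name): name is "scene" or "side" or "wrist"; returns (picture, depth): 384x512x3 uint8, red, green, blue; 384x512 float32, m along the optical axis (not along the pixel's ray), 0 where there is no reading.
- manip.get_calibration(name): a dict with "fx", "fy", "cx", "cy" (pixels), "xyz" and "orientation" of the camera in the world. Camera axes: x right, y up, looking along -z (the intrinsics and any distortion apply to the point x, -y, -z); pixel columns grow to the right and rows downward; lengths in m; the calibration is good to about 2 mm. A picture is of the moment at which its call begins: read the wrist's pose just before it. get_calibration takes no time and is no camera call; for the wrist camera it gives the pose at the moment of the call.
- manip.hand_in(): hands the job in; it is judged then, once.
Trained networks look in the newest picture that a camera, given by its name, has taken for a name from the list of things; names that differ only in an ending like _2 or _b are one class to them, and where a whole thing is asked for, a point or a joint stands for the part that bears it (a point fixed in the world has none). Each returns a list of dicts, best first, with "p" (0 to 1); they miss things now and then, are a little off and sometimes report something else, mostly with a low value. They report only what shows in the picture. A call takes as long as a camera call.
- manip.find_in(thing, camera): "box" ([left, top, right, bottom] in pixels, round what is visible of it).
- manip.trace(thing, camera): "pixels" (384x512 bool, what is visible of it) and "box" ([left, top, right, bottom] in pixels, round what is visible of it).
- manip.tip_of(thing, camera): "pixel" ([column, row] in pixels: a listed point, or the origin of a listed thing).
The state is a dict: "clock": time; "joint_pos": joint angles; "joint_velocities": joint speeds; "tau": joint torques, N m; "position": TCP position; "ee_rot": TCP orientation; "ft_force": force on the tool from outside, world axes, zero at the start; "torque": the same for the moment, N m; "grip_width": opening from 0.0 (shut) to 1.0 (fully open); "grasp_force": force on a finger pad.
Only numpy, scipy, OpenCV 4.12 (cv2) and the standard library are available. Lean on these libraries where they do the work, as an engineer would, in place of code of your own. Each camera call takes 0.05 s, during which the arm holds its last target. There are 200 camera calls.

## Task

The pressure cooker has cooled down; take off its orange-barred pressure valve for washing. Push the valve down against its spring, only as hard as it takes to clear the catch and never ramming or wrenching it, twist it counter-clockwise until it comes free, lift it out, and stand it upright on the floor of the parts tray, setting it down rather than dropping it. Leave the other parts in the tray and the things on the table where they are.

Things in the scene. Friction and masses are not known exactly. Their poses are not given: they have to be found in the camera images.
- valve: Push-and-twist pressure valve, loose, 0.1 to 0.16 kg, 62 mm tall. Origin: centre of its flat underside; z up along its axis. Steel plug 30 mm across, z 0 to 25 mm, three lugs at its foot out to 20 mm radius; black flange 44 mm across, z 25 to 33; orange grip bar, z 33 to 62. It starts latched, plug in the collar on the lid, its x along the cooker's x.
- valve_grip (a point): Middle of the orange grip bar, 49 mm above the valve's origin, axes as the valve's. The bar is 42 mm long along x, 14 mm thick along y, 29 mm high; pinch it across its thickness, fingertips above the black flange. Latched, the valve turns only some degrees either way; a spring holds it up against the catch with 5 N, plus 0.5 N per mm pushed in.
- socket (a point): On the collar's axis, 165 mm above the table: where the origin of the latched valve lies; axes as the cooker's. To free the valve push it straight down until its lugs pass below the catch: 3 to 11 mm, different on each cooker and not visible. 1.5 mm deeper it meets a hard seat (spring force there 7 to 11 N). So 13 to 18 N straight down always clears the catch.
- slot (a point): On the collar's rim over one of its three open slots (white marks, 60 degrees counter-clockwise of the latched lugs). Keeping the valve down, turn it counter-clockwise seen from above by 60 degrees (52 to 66 will do, a stop comes at about 68): let up, the spring raises it 4 mm and it lifts straight out. Valve and cooker must never bear on one another with over 30 N.
- cooker: Steel pressure cooker, 22 cm pot, aluminium lid 238 mm across, pairs of short black handles along its x axis (334 mm over all); heavy, does not move. Origin under its centre on the table, z up. Lid crown 150 mm above the table; on it the valve collar, 54 mm across, top at 175 mm; the latched valve's flange is 15 mm above it. A small pin 77 mm off the axis reaches 153 mm.
- tray: Small shallow aluminium parts tray, 230 mm (its x) by 150 mm (its y), 22 mm high, walls 3 mm; does not move. Origin under its centre on the table. Two small removed valve parts lie in its +x half; the -x half is free.
- tray_free (a point): Point on the tray's inner floor in the middle of its free half, 45 mm from the tray's centre towards its -x, about 3 mm above the table.
- weight: Bystander in the tray: brass weight, 28 mm in diameter, 24 mm high, origin under its centre.
- relief: Bystander in the tray: red relief plug, 24 mm in diameter, 20 mm high, origin under its centre.
- potato_a: Bystander: half a peeled potato, 66 mm wide, 30 mm high, on the red chopping board.
- potato_b: Bystander: another half potato, the same size, on the red chopping board.
- salt: Bystander: clear salt jar with blue cap, 64 mm in diameter, 110 mm high, at the far side of the table.
- mill: Bystander: dark wooden pepper mill, 54 mm in diameter, 160 mm high, at the far side.
- grater: Bystander: steel box grater about 90 mm wide, 211 mm high with its black handle, at the far side.

How it is judged:
By the outcome, as a careful person would: the job done as asked, in the order asked, and still so for the second after the job is handed in, with the robot touching nothing.
It also fails if it takes over 50 s, if anything falls off the work surface, if the arm or the gripper's body presses on something with over 40 N, if the wrist force passes 120 N, or if a joint passes its speed limit or range.

## Working session

There is one attempt and no reset: what is moved stays moved. The work goes in short steps, Python scripts to look and compute and a shell command to move; the robot and the scene stay as the last step left them, time stands still between calls to the robot, and variables do not carry over. Pictures are saved under pics/ and viewed, at most 10 in all, crops included, and the job is handed in when it is done.

```bash
mkdir -p pics; ls; cat > h.py <<'E'
import numpy as np, cv2
from scipy.spatial.transform import Rotation as R
from workcell import manip
def cam(n,save=None):
    c=manip.get_calibration(n); p,d=manip.camera(n)
    if save: cv2.imwrite('pics/'+save,p[:,:,::-1])
    return c,p,d
def ray(c,px):
    v=np.array([(px[0]-c['cx'])/c['fx'],-(px[1]-c['cy'])/c['fy'],-1.])
    return np.array(c['xyz']),R.from_quat(c['orientation']).apply(v)
def pt(c,px,d):
    o,v=ray(c,px); return o+v*d
def cloud(c,d,mask):
    r,k=np.nonzero(mask&(d>0)); z=d[r,k]
    v=np.stack([(k-c['cx'])/c['fx'],-(r-c['cy'])/c['fy'],-np.ones(len(r))],1)*z[:,None]
    return np.array(c['xyz'])+R.from_quat(c['orientation']).apply(v)
def tri(rays):
    A=np.zeros((3,3));b=np.zeros(3)
    for o,v in rays:
        v=v/np.linalg.norm(v);P=np.eye(3)-np.outer(v,v);A+=P;b+=P@o
    return np.linalg.solve(A,b)
E
python3 - <<'E'
from h import *
np.set_printoptions(precision=4,suppress=True)
s=manip.get_obs();print({k:np.round(v,3) for k,v in s.items()})
rays={}
for n in ['scene','side','wrist']:
    c,p,d=cam(n,n+'0.png')
    print(n,{k:np.round(v,3) for k,v in c.items()})
    for t in ['valve','valve_grip','socket','slot','cooker','tray','tray_free','weight','relief']:
        L=manip.tip_of(t,n)
        for q in L[:3 if t=='slot' else 1]:
            if q['p']<.3: continue
            u=np.array(q['pixel']);z=d[int(min(383,max(0,u[1]))),int(min(511,max(0,u[0])))]
            print(' ',t,round(q['p'],2),u.round(1),pt(c,u,z))
            if t!='slot': rays.setdefault(t,[]).append(ray(c,u))
for t,r in rays.items():
    if len(r)>1: print(t,tri(r))
ims=[cv2.imread(f'pics/{n}0.png') for n in ['scene','side','wrist']]
m=np.zeros((600,800,3),np.uint8)
for i,im in enumerate(ims): 
    m[(i//2)*300:(i//2)*300+300,(i%2)*400:(i%2)*400+400]=cv2.resize(im,(400,300))
cv2.imwrite('pics/m0.png',m); print(manip.tip_reach)
E
```

```text
pics
{'clock': np.float64(0.0), 'joint_pos': array([-1.368,  0.333, -0.065,  1.461,  0.022,  1.35 , -0.089]), 'joint_velocities': array([-0.001, -0.   ,  0.001, -0.   ,  0.001,  0.001, -0.001]), 'tau': array([ -0.001, -62.547,   0.049, -39.16 ,   0.016,   0.01 ,   0.   ]), 'position': array([0.14 , 0.609, 0.244]), 'ee_rot': array([ 0.113,  0.994, -0.001, -0.   ]), 'ft_force': array([-0.201, -0.083, -0.048]), 'torque': array([0.046, 0.048, 0.068]), 'grasp_force': np.float64(0.0), 'grip_width': np.float64(1.0)}
scene {'fx': np.float64(432.953), 'fy': np.float64(432.953), 'cx': np.float64(258.871), 'cy': np.float64(184.869), 'xyz': array([ 1.224, -0.619,  1.353]), 'orientation': array([0.3  , 0.121, 0.359, 0.876])}
  valve 0.47 [286.2 148.1] [0.5406 0.2236 0.1778]
  valve_grip 0.69 [280.4 179. ] [0.6026 0.1279 0.1359]
  socket 0.56 [285.1 148.8] [0.5444 0.2129 0.1853]
  slot 0.93 [288.1 141.2] [0.5437 0.2276 0.2138]
  cooker 0.76 [281.2 177.2] [0.599  0.136  0.1359]
  tray 0.76 [196.6 237. ] [ 0.4999 -0.1981  0.0002]
  tray_free 0.87 [184.1 231.6] [ 0.4502 -0.2153  0.0005]
  weight 0.4 
[... 645 characters left out ...]
78   0.0043]
  tray_free 0.97 [307.8 184. ] [ 0.4484 -0.2115  0.0044]
  weight 0.37 [276.2 189.5] [ 0.5578 -0.1265  0.0178]
  relief 0.35 [279.  182.8] [ 0.5577 -0.1878  0.0086]
wrist {'fx': np.float64(288.737), 'fy': np.float64(288.737), 'cx': np.float64(255.439), 'cy': np.float64(190.252), 'xyz': array([0.058, 0.627, 0.373]), 'orientation': array([-0.129, -0.103,  0.615,  0.771])}
  tray_free 0.4 [268.2 342. ] [0.4092 0.5666 0.037 ]
valve [0.5321 0.2234 0.1764]
valve_grip [0.5677 0.1288 0.1252]
socket [0.536  0.225  0.1686]
cooker [ 0.529   0.225  -0.0062]
tray [ 0.5052 -0.1954 -0.0034]
tray_free [0.4388 0.134  0.0335]
weight [ 0.5615 -0.1459  0.0042]
relief [ 0.566  -0.2047 -0.0059]
0.014
```

View pics/m0.png

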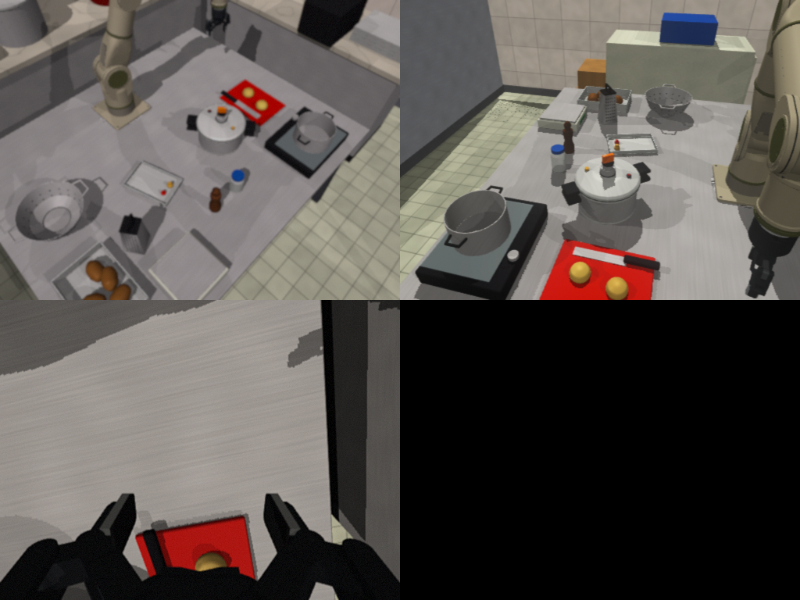

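The pictures show the cooker with the orange valve at scene (218,110 in the mosaic), handles left and right of it. The tray is at (152,182) with its free half towards the robot, and the potatoes are on the red board near the gripper. Next I'll get the bar and handle directions.

```bash
cat >> h.py <<'E'
def orange(p):
    h=cv2.cvtColor(p,cv2.COLOR_RGB2HSV); return (h[...,0]>4)&(h[...,0]<20)&(h[...,1]>150)&(h[...,2]>90)
def yawfit(P):
    q=P[:,:2]-P[:,:2].mean(0);w,V=np.linalg.eigh(q.T@q/len(q));v=V[:,1];return np.degrees(np.arctan2(v[1],v[0])),np.sqrt(w)
def axes():
    s=manip.get_obs();r=R.from_quat(s['ee_rot']);return s,np.array(s['position']),r
E
python3 - <<'E'
from h import *
np.set_printoptions(precision=4,suppress=True)
for n in ['scene','side']:
    c,p,d=cam(n)
    P=cloud(c,d,orange(p)); ok=(np.hypot(P[:,0]-.534,P[:,1]-.225)<.04)&(P[:,2]>.18);P=P[ok]
    print(n,'bar',len(P),P.mean(0),P.min(0),P.max(0),yawfit(P))
    dark=p.max(2)<70
    Q=cloud(c,d,dark);r=np.hypot(Q[:,0]-.532,Q[:,1]-.225);Q=Q[(r>.122)&(r<.18)&(Q[:,2]>.07)&(Q[:,2]<.18)]
    print(' handles',len(Q),yawfit(Q))
    for k in [Q[Q[:,0]<.53],Q[Q[:,0]>.53]]:
        if len(k):print(len(k),k.mean(0))
    L=manip.trace('valve',n)
    for q in L[:1]:
        P=cloud(c,d,q['pixels']);print(' valve',q['p'],q['box'],np.median(P,0))
s,p,r=axes()
c=manip.get_calibration('wrist');print('cam in tool',r.inv().apply(np.array(c['xyz'])-p)); print('look in tool',(r.inv()*R.from_quat(c['orientation'])).as_matrix())
t=np.array([.534,.225,.36]);print('rel tool /50mm',r.inv().apply(t-p)/.05, 'tool y yaw',np.degrees(np.arctan2(*r.apply([0,1,0])[[1,0]])))
E
```

```text
scene bar 77 [0.5303 0.2169 0.2146] [0.5155 0.205  0.1924] [0.5463 0.2301 0.2332] (np.float64(-143.1075685181825), array([0.0029, 0.0104]))
 handles 418 (np.float64(-142.80357320515208), array([0.0174, 0.1429]))
218 [0.4241 0.1249 0.1171]
200 [0.6511 0.2973 0.1177]
 valve 0.71 [277.1, 137.5, 290.0, 154.9] [0.5336 0.2139 0.205 ]
side bar 141 [0.5279 0.2275 0.216 ] [0.5109 0.211  0.1992] [0.5456 0.2403 0.2287] (np.float64(-140.51338156033125), array([0.0028, 0.0115]))
 handles 769 (np.float64(-142.99713599084802), array([0.0179, 0.1405]))
296 [0.4082 0.1486 0.1167]
473 [0.6377 0.322  0.1148]
 valve 0.58 [256.6, 194.6, 272.3, 217.3] [0.528  0.2328 0.2053]
cam in tool [ 0.0843 -0.0006 -0.1275]
look in tool [[ 0.0005  0.9457  0.3251]
 [ 1.     -0.0004 -0.0004]
 [-0.0003  0.3251 -0.9457]]
rel tool /50mm [-9.4019 -5.723  -2.2947] tool y yaw 77.06233996540577
```

```bash
python3 -m pendant '[[0,0,-1.1,0,0,0,1],[-0.5,-0.3,-2.1,0,0,1,1],[-1.5,-0.9,-2.3,0,0,2,1],[-2.5,-1.5,-2.3,0,0,3,1],[-3.5,-2.15,-2.3,0,0,4,1],[-4.5,-2.75,-2.3,0,0,5,1],[-5.5,-3.4,-2.3,0,0,6,1],[-6.5,-4,-2.3,0,0,7,1],[-7.4,-4.55,-2.3,0,0,8,1],[-8.3,-5.1,-2.3,0,0,9,1]]' 30
python3 - <<'E'
from h import *
s,p,r=axes();print(p,np.degrees(np.arctan2(*r.apply([0,1,0])[[1,0]])),np.round(r.inv().apply(np.array([.531,.223,.36])-p)/.05,2),s['joint_pos'].round(2))
E
```

```text
clock: 2.95
position: [0.4883, 0.2663, 0.3606]
ee_rot: [0.677, 0.736, 0.0, -0.0]
ft_force: [0.2, 0.4, -0.2]
grip_width: 0.999
grasp_force: 0.0
[0.4883125  0.26632588 0.36058272] 4.804690849420511 [-0.93  0.78  0.01] [-0.91  0.14  0.37  1.47 -0.05  1.54 -0.45]
```

```bash
python3 -m pendant '[[-0.3,0.3,0,0,0,1.2,1],[-0.6,0.5,0,0,0,2.4,1],[-0.9,0.78,0,0,0,3.6,1],[-0.93,0.78,0,0,0,4.8,1],[-0.93,0.78,0,0,0,6,1],[-0.93,0.78,0,0,0,7.2,1],[-0.93,0.78,0,0,0,7.2,1],[-0.93,0.78,0,0,0,7.2,1],[-0.93,0.78,0,0,0,7.2,1],[-0.93,0.78,0,0,0,7.2,1]]'
cat > look.py <<'E'
from h import *
import sys
np.set_printoptions(precision=4,suppress=True)
s,p,r=axes();c,im,d=cam('wrist',sys.argv[1])
print('tcp',p,'yawy',np.degrees(np.arctan2(*r.apply([0,1,0])[[1,0]])),'j',s['joint_pos'])
for t in sys.argv[2:]:
    for q in manip.tip_of(t,'wrist')[:3 if t=='slot' else 1]:
        u=np.array(q['pixel']);o,v=ray(c,u);z=d[int(np.clip(u[1],0,383)),int(np.clip(u[0],0,511))];print(t,round(q['p'],2),u.round(1),'depthpt',o+v*z, 'ray',o,v)
P=cloud(c,d,orange(im));P=P[(np.hypot(P[:,0]-.531,P[:,1]-.223)<.05)]
if len(P):
    T=P[P[:,2]>P[:,2].max()-.006] ;print('bar',len(P),P.max(0)[2],'top',len(T),T.mean(0),(T.min(0)+T.max(0))/2,yawfit(T))
    b=cv2.minAreaRect((T[:,:2]*1e3).astype(np.float32));print('rect mm',b)
E
python3 look.py w1.png valve_grip socket slot cooker valve
```

```text
clock: 4.2
position: [0.5302, 0.2248, 0.3603]
ee_rot: [0.947, 0.322, 0.0, -0.0]
ft_force: [0.8, 0.6, -0.4]
grip_width: 0.998
grasp_force: 0.0
tcp [0.5302 0.2248 0.3603] yawy -52.47879039078916 j [-0.9043  0.1931  0.5065  1.4245 -0.0934  1.5478 -1.3195]
valve_grip 0.86 [256.5 181.8] depthpt [0.5325 0.2252 0.2273] ray [0.5963 0.2754 0.4878] [-0.2339 -0.184  -0.9552]
socket 0.67 [253.3 171.9] depthpt [0.5379 0.2332 0.2254] ray [0.5963 0.2754 0.4878] [-0.215  -0.1554 -0.9663]
slot 0.85 [237.3 164.8] depthpt [0.522  0.244  0.1735] ray [0.5963 0.2754 0.4878] [-0.2303 -0.0973 -0.9743]
cooker 0.68 [256.4 143.5] depthpt [0.5511 0.2394 0.1526] ray [0.5963 0.2754 0.4878] [-0.1347 -0.1072 -0.9983]
valve 0.61 [256.6 171.9] depthpt [0.5401 0.2309 0.2267] ray [0.5963 0.2754 0.4878] [-0.208  -0.1645 -0.9663]
bar 590 0.2281963297069114 top 514 [0.5291 0.2222 0.2256] [0.5289 0.2223 0.2253] (np.float64(-142.91721015597432), array([0.004 , 0.0115]))
rect mm ((529.07275390625, 222.00189208984375), (40.145591735839844, 13.379799842834473), 37.21885681152344)
```

View pics/w1.png

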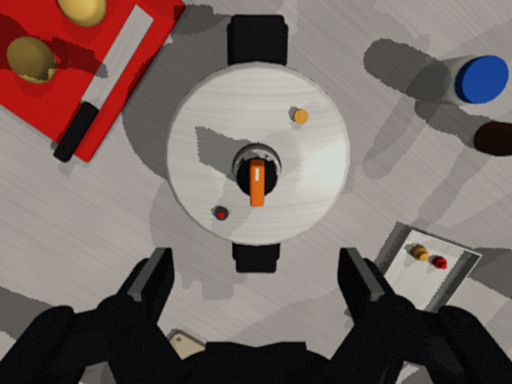

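The bar's top centre is at about (0.529, 0.222, 0.227), yaw 37°, which matches the 0.165+0.062 given. I'll descend partway and check from nearer.

```bash
python3 -m pendant '[[-0.02,0.01,0.3,0,0,0.05,1],[-0.05,0.03,0.6,0,0,0.05,1],[-0.05,0.03,0.9,0,0,0.05,1],[-0.05,0.03,1.2,0,0,0.05,0.6],[-0.05,0.03,1.5,0,0,0.05,0.3],[-0.05,0.03,1.5,0,0,0.05,0.2],[-0.05,0.03,1.5,0,0,0.05,0.2],[-0.05,0.03,1.5,0,0,0.05,0.2],[-0.05,0.03,1.5,0,0,0.05,0.2],[-0.05,0.03,1.5,0,0,0.05,0.2]]' 60
python3 look.py w2.png valve_grip slot
```

```text
clock: 5.75
position: [0.5292, 0.2222, 0.2855]
ee_rot: [0.948, 0.318, 0.0, -0.0]
ft_force: [-0.7, -1.7, -0.0]
grip_width: 0.596
grasp_force: 0.0
tcp [0.5292 0.2222 0.2855] yawy -52.93712547951453 j [-0.9025  0.2063  0.5001  1.5644 -0.1001  1.3962 -1.3178]
valve_grip 0.59 [254.7 210.3] depthpt [0.532  0.2248 0.2255] ray [0.5957 0.2722 0.413 ] [-0.3133 -0.2333 -0.9232]
slot 0.62 [229.4 179.9] depthpt [0.524  0.2464 0.1737] ray [0.5957 0.2722 0.413 ] [-0.2868 -0.1033 -0.9573]
bar 1080 0.2273960279672743 top 904 [0.5293 0.2224 0.2255] [0.529  0.2223 0.2245] (np.float64(-142.85596668367907), array([0.0039, 0.0117]))
rect mm ((528.605224609375, 222.0157470703125), (41.72197723388672, 13.001977920532227), 37.48326110839844)
```

View pics/w2.png

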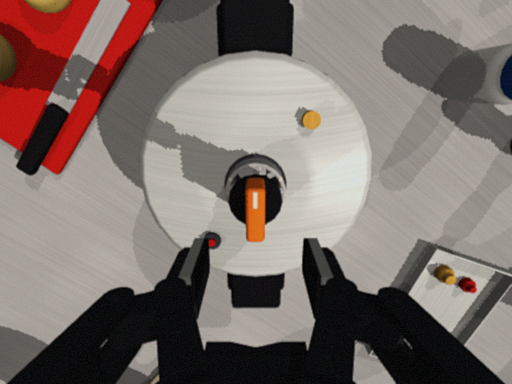

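The bar stands at (255,210) between the jaws, and both views agree. Now I'll descend and close.

```bash
python3 -m pendant '[[0,0,0.4,0,0,0,0.2],[0,0,0.8,0,0,0,0.1],[0,0,1.1,0,0,0,0],[0,0,1.3,0,0,0,-0.2],[0,0,1.38,0,0,0,-0.4],[0,0,1.38,0,0,0,-1],[0,0,1.38,0,0,0,-1],[0,0,1.38,0,0,0,-1],[0,0,1.38,0,0,0,-1],[0,0,1.38,0,0,0,-1]]' 60
```

```text
clock: 7.15
position: [0.5291, 0.2222, 0.2164]
ee_rot: [0.948, 0.318, 0.0, -0.0]
ft_force: [-1.8, 0.6, -2.5]
grip_width: 0.148
grasp_force: 59.3
```

```bash
python3 -m pendant '[[0,0,0.01,0,0,0,-1],[0,0,0.02,0,0,0,-1],[0,0,0.03,0,0,0,-1],[0,0,0.04,0,0,0,-1],[0,0,0.05,0,0,0,-1],[0,0,0.06,0,0,0,-1],[0,0,0.06,0,0,0,-1],[0,0,0.06,0,0,0,-1],[0,0,0.06,0,0,0,-1],[0,0,0.06,0,0,0,-1]]' 60
```

```text
clock: 8.4
position: [0.5292, 0.2222, 0.2134]
ee_rot: [0.948, 0.318, 0.0, -0.0]
ft_force: [-2.5, -0.5, 5.2]
grip_width: 0.15
grasp_force: 60.5
```

```bash
python3 -m pendant '[[0,0,0.01,0,0,0,-1],[0,0,0.02,0,0,0,-1],[0,0,0.03,0,0,0,-1],[0,0,0.03,0,0,0,-1],[0,0,0.04,0,0,0,-1],[0,0,0.04,0,0,0,-1],[0,0,0.04,0,0,0,-1],[0,0,0.04,0,0,0,-1],[0,0,0.04,0,0,0,-1],[0,0,0.04,0,0,0,-1]]' 60
```

```text
clock: 9.65
position: [0.5292, 0.2222, 0.2114]
ee_rot: [0.948, 0.318, 0.0, -0.0]
ft_force: [-3.0, 0.4, 5.8]
grip_width: 0.15
grasp_force: 60.6
```

```bash
python3 -m pendant '[[0,0,0.01,0,0,0,-1],[0,0,0.02,0,0,0,-1],[0,0,0.02,0,0,0,-1],[0,0,0.03,0,0,0,-1],[0,0,0.03,0,0,0,-1],[0,0,0.04,0,0,0,-1],[0,0,0.04,0,0,0,-1],[0,0,0.04,0,0,0,-1],[0,0,0.04,0,0,0,-1],[0,0,0.04,0,0,0,-1]]' 60
```

```text
clock: 10.9
position: [0.5292, 0.2222, 0.2095]
ee_rot: [0.948, 0.318, 0.0, -0.0]
ft_force: [-2.9, 0.6, 6.2]
grip_width: 0.151
grasp_force: 60.7
```

```bash
python3 -m pendant '[[0,0,0.01,0,0,0,-1],[0,0,0.01,0,0,0,-1],[0,0,0.02,0,0,0,-1],[0,0,0.02,0,0,0,-1],[0,0,0.03,0,0,0,-1],[0,0,0.03,0,0,0,-1],[0,0,0.03,0,0,0,-1],[0,0,0.03,0,0,0,-1],[0,0,0.03,0,0,0,-1],[0,0,0.03,0,0,0,-1]]' 60
```

```text
clock: 12.15
position: [0.5293, 0.2222, 0.2082]
ee_rot: [0.948, 0.318, 0.0, -0.0]
ft_force: [-2.9, -0.4, 8.4]
grip_width: 0.154
grasp_force: 60.9
```

```bash
python3 -m pendant '[[0,0,0.005,0,0,0,-1],[0,0,0.01,0,0,0,-1],[0,0,0.01,0,0,0,-1],[0,0,0.015,0,0,0,-1],[0,0,0.02,0,0,0,-1],[0,0,0.02,0,0,0,-1],[0,0,0.02,0,0,0,-1],[0,0,0.02,0,0,0,-1],[0,0,0.02,0,0,0,-1],[0,0,0.02,0,0,0,-1]]' 60
```

```text
clock: 13.4
position: [0.5294, 0.2222, 0.2081]
ee_rot: [0.948, 0.318, 0.0, -0.0]
ft_force: [-6.6, -0.8, 15.5]
grip_width: 0.153
grasp_force: 62.0
```

Seated at about 15 N, past the catch. Now I'll twist in two halves, easing up slightly.

```bash
python3 -m pendant '[[0,0,-0.005,0,0,-0.4,-1],[0,0,-0.005,0,0,-0.8,-1],[0,0,-0.005,0,0,-1.2,-1],[0,0,-0.005,0,0,-1.6,-1],[0,0,-0.005,0,0,-2,-1],[0,0,-0.005,0,0,-2.4,-1],[0,0,-0.005,0,0,-2.8,-1],[0,0,-0.005,0,0,-3.2,-1],[0,0,-0.005,0,0,-3.6,-1],[0,0,-0.005,0,0,-3.6,-1]]' 60
python3 - <<'E'
from h import *
s,p,r=axes();print(p,np.degrees(np.arctan2(*r.apply([0,1,0])[[1,0]])),s['torque'].round(2),s['ft_force'].round(1))
E
```

```text
clock: 14.65
position: [0.5301, 0.2223, 0.2081]
ee_rot: [0.839, 0.544, 0.001, 0.0]
ft_force: [-0.6, -0.2, 10.0]
grip_width: 0.146
grasp_force: 61.2
[0.53013939 0.22231641 0.20813401] -24.10097859578888 [0.04 0.31 0.03] [-0.6 -0.2 10. ]
```

```bash
python3 -m pendant '[[0,0,0,0,0,-0.4,-1],[0,0,0,0,0,-0.8,-1],[0,0,0,0,0,-1.2,-1],[0,0,0,0,0,-1.6,-1],[0,0,0,0,0,-2,-1],[0,0,0,0,0,-2.4,-1],[0,0,0,0,0,-2.8,-1],[0,0,0,0,0,-3.2,-1],[0,0,0,0,0,-3.6,-1],[0,0,0,0,0,-3.9,-1]]' 60
python3 - <<'E'
from h import *
s,p,r=axes();print(p,np.degrees(np.arctan2(*r.apply([0,1,0])[[1,0]])),s['torque'].round(2),s['ft_force'].round(1))
E
```

```text
clock: 15.9
position: [0.5302, 0.2224, 0.2081]
ee_rot: [0.662, 0.75, 0.001, 0.001]
ft_force: [-0.3, -0.3, 9.2]
grip_width: 0.15
grasp_force: 61.2
[0.53018294 0.22240541 0.20812467] 7.142275880073914 [ 0.14  0.18 -0.01] [-0.3 -0.3  9.2]
```

```bash
python3 -m pendant '[[0,0,-0.02,0,0,0,-1],[0,0,-0.04,0,0,0,-1],[0,0,-0.06,0,0,0,-1],[0,0,-0.08,0,0,0,-1],[0,0,-0.1,0,0,0,-1],[0,0,-0.13,0,0,0,-1],[0,0,-0.16,0,0,0,-1],[0,0,-0.19,0,0,0,-1],[0,0,-0.22,0,0,0,-1],[0,0,-0.25,0,0,0,-1]]' 60
```

```text
clock: 17.15
position: [0.529, 0.2219, 0.2194]
ee_rot: [0.662, 0.749, -0.0, -0.0]
ft_force: [1.6, 0.7, 2.1]
grip_width: 0.153
grasp_force: 60.1
```

```bash
python3 -m pendant '[[0,0,-0.1,0,0,0,-1],[0,0,-0.2,0,0,0,-1],[0,0,-0.3,0,0,0,-1],[0,0,-0.5,0,0,0,-1],[0,0,-0.8,0,0,0,-1],[0,0,-1.1,0,0,0,-1],[0,0,-1.4,0,0,0,-1],[0,0,-1.7,0,0,0,-1],[0,0,-1.9,0,0,0,-1],[0,0,-1.9,0,0,0,-1]]' 60
python3 - <<'E'
from h import *
np.set_printoptions(precision=4,suppress=True)
s,p,r=axes();print(p,s['ft_force'],'yaw y',np.degrees(np.arctan2(*r.apply([0,1,0])[[1,0]])))
ims=[]
for n in ['scene','side','wrist']:
    c,im,d=cam(n,n+'3.png');ims.append(im)
    for t in ['tray','tray_free','weight','relief']:
        q=manip.tip_of(t,n)[:1]
        if q:
            u=np.array(q[0]['pixel']);o,v=ray(c,u);z=.0 if t!='tray_free' else .003
            print(n,t,round(q[0]['p'],2),u.round(0),o+v*(z-o[2])/v[2])
    T=manip.trace('tray',n)[:1]
    if T:
        P=cloud(c,d,T[0]['pixels']);P=P[(P[:,2]<.05)&(P[:,2]>-.01)];b=cv2.minAreaRect((P[:,:2]*1e3).astype(np.float32));print(n,'tray rect',b,T[0]['p'])
E
python3 -c "
import cv2,numpy as np
a=cv2.imread('pics/wrist3.png');b=cv2.imread('pics/side3.png')[130:290,180:400]
m=np.zeros((384,800,3),np.uint8);m[:,:400]=cv2.resize(a,(400,384));m[:291,400:]=cv2.resize(b,(400,291));cv2.imwrite('pics/m3.png',m)"
```

```text
clock: 18.4
position: [0.5295, 0.2222, 0.3153]
ee_rot: [0.662, 0.749, 0.001, 0.0]
ft_force: [0.1, -0.3, -1.7]
grip_width: 0.152
grasp_force: 59.6
[0.5295 0.2222 0.3153] [ 0.099  -0.2912 -1.7017] yaw y 7.0623890442871575
scene tray 0.7 [196. 237.] [ 0.4983 -0.1977  0.    ]
scene tray_free 0.64 [187. 233.] [ 0.4618 -0.2127  0.003 ]
scene weight 0.43 [216. 237.] [ 0.5489 -0.1506  0.    ]
scene relief 0.5 [210. 247.] [ 0.5664 -0.1911  0.    ]
scene tray rect ((485.0146484375, -193.69351196289062), (245.84036254882812, 164.0655059814453), 16.08757209777832) 0.67
side tray 0.64 [294. 184.] [ 0.5005 -0.2032  0.    ]
side tray_free 0.86 [308. 182.] [ 0.4516 -0.2298  0.003 ]
side weight 0.52 [278. 188.] [ 0.5574 -0.1619  0.    ]
side relief 0.49 [281. 183.] [ 0.5531 -0.2024  0.    ]
side tray rect ((495.04339599609375, -195.30923461914062), (229.0406494140625, 161.58604431152344), 17.495758056640625) 0.76
wrist tray 0.69 [252. 180.] [0.5289 0.1709 0.    ]
wrist tray_free 0.72 [189. 358.] [ 0.4487 -0.2157  0.003 ]
wrist weight 0.52 [243. 335.] [ 0.5491 -0.145   0.    ]
wrist tray rect ((482.64703369140625, -184.41043090820312), (245.0089111328125, 126.89414978027344), 17.31016731262207) 0.67
```

View pics/m3.png

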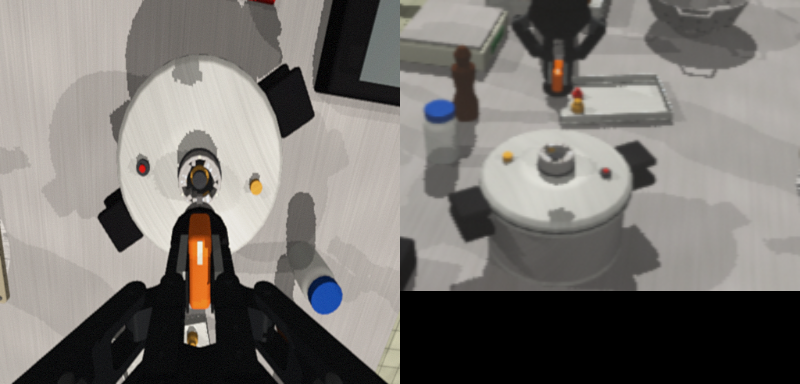

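The valve hangs straight in the jaws with the collar empty (pixel 200,175 left, 555,155 right), and the tray is clear. I'll carry it over the tray's free half.

```bash
python3 -m pendant '[[-0.3,-0.1,0,0,0,0.3,-1],[-1,-0.3,0,0,0,0.8,-1],[-1.9,-0.6,0,0,0,1.4,-1],[-2.8,-0.85,0,0,0,2,-1],[-3.7,-1.15,0,0,0,2.6,-1],[-4.6,-1.4,0,0,0,3.2,-1],[-5.5,-1.7,0,0,0,3.8,-1],[-6.3,-1.95,0,0,0,4.3,-1],[-7,-2.15,0,0,0,4.8,-1],[-7.3,-2.25,0,0,0,5,-1]]' 60
python3 - <<'E'
from h import *
np.set_printoptions(precision=4,suppress=True)
s,p,r=axes();print(p,s['joint_pos'],'yaw y',np.degrees(np.arctan2(*r.apply([0,1,0])[[1,0]])))
F=[]
for n in ['scene','side','wrist']:
    c,im,d=cam(n,n+'4.png')
    for t in ['tray','tray_free','weight','relief','valve']:
        q=manip.tip_of(t,n)[:1]
        if q:
            u=np.array(q[0]['pixel']);o,v=ray(c,u);z=.0 if t!='tray_free' else .003
            print(n,t,round(q[0]['p'],2),u.round(0),o+v*(z-o[2])/v[2])
    P=cloud(c,d,orange(im));P=P[(np.hypot(*(P[:,:2]-p[:2]).T)<.05)&(P[:,2]>.1)]
    if len(P):print(n,'orange z',np.percentile(P[:,2],[1,50,99]),P.mean(0))
    # tray floor/walls from depth
    Q=cloud(c,d,np.ones_like(d,bool));ok=(Q[:,2]>.012)&(Q[:,2]<.028)&(np.hypot(Q[:,0]-.495,Q[:,1]+.196)<.16);Q=Q[ok]
    if len(Q)>50:print(n,'walls',cv2.minAreaRect((Q[:,:2]*1e3).astype(np.float32)))
dlt=np.array([.452,-.212,.1])-p;print('rel',r.inv().apply(dlt)/.05)
E
```

```text
clock: 20.55
position: [0.4612, -0.1567, 0.3146]
ee_rot: [0.88, 0.475, 0.0, -0.0]
ft_force: [-0.1, 0.0, -1.3]
grip_width: 0.149
grasp_force: 59.6
[ 0.4612 -0.1567  0.3146] [-0.4739 -0.0461  0.6957  1.7328  0.029   1.4439 -0.3636] yaw y -33.29411481889499
scene tray 0.93 [198. 235.] [ 0.4993 -0.1891 -0.    ]
scene tray_free 0.82 [184. 232.] [ 0.4528 -0.2156  0.003 ]
scene weight 0.51 [216. 236.] [ 0.5472 -0.1442  0.    ]
scene relief 0.45 [213. 249.] [ 0.5785 -0.1882  0.    ]
scene valve 0.41 [191. 180.] [ 0.2826 -0.0441  0.    ]
scene orange z [0.3006 0.3102 0.3546] [ 0.4652 -0.1637  0.3142]
scene walls ((491.1761169433594, -195.26663208007812), (232.61077880859375, 156.09027099609375), 17.670724868774414)
side tray 0.66 [293. 184.] [ 0.5032 -0.2032  0.    ]
side tray_free 0.63 [308. 184.] [ 0.4471 -0.214   0.003 ]
side weight 0.4 [275. 190.] [ 0.5663 -0.1465  0.    ]
side relief 0.74 [276. 369.] [0.4333 0.5542 0.    ]
side valve 0.72 [305. 127.] [ 0.5236 -0.7397  0.    ]
side orange z [0.2963 0.3118 0.3253] [ 0.4709 -0.1353  0.312 ]
side walls ((495.6986083984375, -193.33615112304688), (231.13319396972656, 161.1512908935547), 17.322288513183594)
wrist tray 0.69 [287. 161.] [ 0.4927 -0.1968  0.    ]
wrist tray_free 0.85 [267. 181.] [ 0.4492 -0.2079  0.003 ]
wrist weight 0.61 [304. 109.] [ 0.5535 -0.1429  0.    ]
wrist relief 0.61 [327. 133.] [ 0.5664 -0.193   0.    ]
wrist valve 0.79 [256. 223.] [ 0.3931 -0.2607  0.    ]
wrist orange z [0.2988 0.3236 0.3252] [ 0.4651 -0.1495  0.3208]
wrist walls ((492.6869812011719, -195.30316162109375), (230.15028381347656, 150.286865234375), 17.34392738342285)
rel [-1.0277  0.4533  4.2922]
```

View pics/wrist4.png

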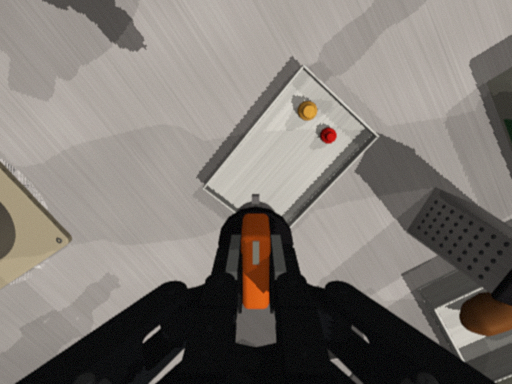

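The wrist view shows the tray with corners at about (305,66), (378,135) and (203,187). The parts are at (307,110) and (328,135), and the free half is empty. The wall fit gives centre (0.493,-0.195) and yaw 17°, so the target is (0.450,-0.209).

```bash
python3 -m pendant '[[-0.4,0.15,0.1,0,0,0,-1],[-0.8,0.3,0.5,0,0,0,-1],[-1,0.39,1.1,0,0,0,-1],[-1,0.39,1.8,0,0,0,-1],[-1,0.39,2.5,0,0,0,-1],[-1,0.39,3.2,0,0,0,-1],[-1,0.39,3.9,0,0,0,-1],[-1,0.39,4.4,0,0,0,-1],[-1,0.39,4.75,0,0,0,-1],[-1,0.39,4.95,0,0,0,-1]]' 60; python3 -m pendant '[[0,0,0.04,0,0,0,-1],[0,0,0.07,0,0,0,-1],[0,0,0.1,0,0,0,-1],[0,0,0.12,0,0,0,-1],[0,0,0.14,0,0,0,-1],[0,0,0.15,0,0,0,-1],[0,0,0.16,0,0,0,-1],[0,0,0.16,0,0,0,-1],[0,0,0.16,0,0,0,-1],[0,0,0.16,0,0,0,-1]]' 60
```

```text
clock: 22.7
position: [0.4516, -0.2065, 0.0664]
ee_rot: [0.879, 0.478, -0.0, -0.0]
ft_force: [0.3, -0.8, -1.6]
grip_width: 0.153
grasp_force: 59.6
clock: 23.95
position: [0.4516, -0.2065, 0.059]
ee_rot: [0.879, 0.478, 0.0, -0.0]
ft_force: [0.3, 1.0, -2.0]
grip_width: 0.149
grasp_force: 59.6
```

Bottom is about 4–5 mm above the floor; continuing slowly.

```bash
python3 -m pendant '[[0,0,0.01,0,0,0,-1],[0,0,0.02,0,0,0,-1],[0,0,0.03,0,0,0,-1],[0,0,0.04,0,0,0,-1],[0,0,0.05,0,0,0,-1],[0,0,0.06,0,0,0,-1],[0,0,0.07,0,0,0,-1],[0,0,0.075,0,0,0,-1],[0,0,0.075,0,0,0,-1],[0,0,0.075,0,0,0,-1]]' 60
```

```text
clock: 25.2
position: [0.4516, -0.2065, 0.0553]
ee_rot: [0.879, 0.478, 0.0, -0.0]
ft_force: [-0.4, 1.4, -0.9]
grip_width: 0.151
grasp_force: 59.6
```

```bash
python3 -m pendant '[[0,0,0.005,0,0,0,-1],[0,0,0.01,0,0,0,-1],[0,0,0.015,0,0,0,-1],[0,0,0.02,0,0,0,-1],[0,0,0.02,0,0,0,-1],[0,0,0.02,0,0,0,-1],[0,0,0.02,0,0,0,-1],[0,0,0.02,0,0,0,-1],[0,0,0.02,0,0,0,-1],[0,0,0.02,0,0,0,-1]]' 60
```

```text
clock: 26.45
position: [0.4516, -0.2065, 0.0543]
ee_rot: [0.879, 0.478, 0.0, -0.0]
ft_force: [-1.3, 0.9, 3.2]
grip_width: 0.15
grasp_force: 60.0
```

Contact with the floor; releasing, then retreating up.

```bash
python3 -m pendant '[[0,0,0,0,0,0,-0.65],[0,0,0,0,0,0,-0.6],[0,0,0,0,0,0,-0.5],[0,0,0,0,0,0,-0.35],[0,0,0,0,0,0,-0.2],[0,0,0,0,0,0,-0.2],[0,0,-0.05,0,0,0,-0.2],[0,0,-0.2,0,0,0,-0.2],[0,0,-0.5,0,0,0,-0.2],[0,0,-0.9,0,0,0,-0.2]]' 20; python3 -m pendant '[[0,0,-0.6,0,0,0,-0.2],[0,0,-1.2,0,0,0,-0.2],[0,0,-1.9,0,0,0,0],[0,0,-2.5,0,0,0,0],[0,0,-3,0,0,0,0],[0,0,-3.4,0,0,0,0],[0,0,-3.4,0,0,0,0],[0,0,-3.4,0,0,0,0],[0,0,-3.4,0,0,0,0],[0,0,-3.4,0,0,0,0]]'
python3 look.py w5.png valve tray_free weight relief
python3 - <<'E'
from h import *
c,im,d=cam('wrist');P=cloud(c,d,orange(im));P=P[np.hypot(P[:,0]-.4516,P[:,1]+.2065)<.05];T=P[P[:,2]>.055];print(P[:,2].max(),T.mean(0),cv2.minAreaRect((T[:,:2]*1e3).astype(np.float32)))
E
```

```text
clock: 27.7
position: [0.4515, -0.2066, 0.1004]
ee_rot: [0.879, 0.478, -0.0, 0.0]
ft_force: [0.1, 0.3, 0.4]
grip_width: 0.402
grasp_force: 0.0
clock: 28.95
position: [0.4513, -0.2064, 0.2688]
ee_rot: [0.879, 0.478, -0.0, -0.0]
ft_force: [-0.8, 0.0, -0.0]
grip_width: 0.5
grasp_force: 0.0
tcp [ 0.4513 -0.2064  0.2688] yawy -32.946030867673514 j [-0.4347  0.0063  0.7874  1.7907 -0.0043  1.3474 -0.2213]
valve 0.65 [256.7 156.8] depthpt [ 0.4579 -0.1983  0.065 ] ray [ 0.4966 -0.1366  0.3962] [-0.1147 -0.1832 -0.9832]
tray_free 0.87 [257.2 157.8] depthpt [ 0.4577 -0.1997  0.0644] ray [ 0.4966 -0.1366  0.3962] [-0.1151 -0.1869 -0.9821]
weight 0.58 [297.3  68.6] depthpt [ 0.5511 -0.1424  0.0274] ray [ 0.4966 -0.1366  0.3962] [ 0.1601 -0.0171 -1.0829]
relief 0.62 [329.  101.1] depthpt [ 0.5663 -0.1961  0.0215] ray [ 0.4966 -0.1366  0.3962] [ 0.1945 -0.1661 -1.0463]
0.06644696828781727 [ 0.45151997 -0.20641599  0.06337095] ((451.48260498046875, -206.2140655517578), (39.97323989868164, 13.265702247619629), 57.41254425048828)
```

View pics/w5.png

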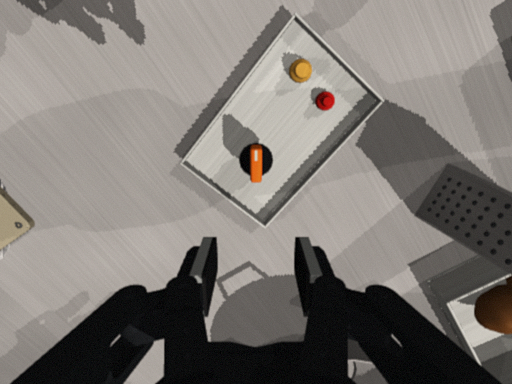

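The valve stands upright at (256,162) in the free half with its top at 0.065 m. The other parts are undisturbed at (301,70) and (326,100).

```bash
python3 -c "from workcell import manip; print(manip.hand_in())"
```

```text
the job is handed in; nothing more can be done
None
```

The valve was pushed to about 15 N, twisted 60° counter-clockwise, lifted out and set down upright on the free half of the tray. In the last wrist view the other two tray parts had not moved, and I handed the job in at about 29 s.

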